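# Unlock the graphite block carrier and lay it on the rest board

### The arm

A 6-joint arm with a two-finger parallel gripper is mounted at the origin on a cart in front of the work surface, level with it; the furniture and walls round the work are solid. World frame = base frame: x ahead of the robot, y to its left, z up, the work surface at z = 0. Lengths are in m, angles in rad, forces in N, time in s.
With the tool pointing down it reaches from about 0.375 to 0.9 m from the base axis. Payload 3.1 kg.
Tool frame: the origin (TCP) lies between the finger pads; the fingertips stand robot.tip_extent ahead of it and the grasp point (between the pads) lies 3 mm ahead of it (robot.tip_extent is the distance from the TCP to the fingertips, in m); z points along the fingers, x is the direction in which the jaws open and shut, and the axes are right-handed (so a half turn about z gives the same grasp; the last joint's range is limited). The gripper opens to 87 mm and grips with 3 to 60 N. Pads are 19 mm wide; open, the fingers measure 117 mm over their backs; the gripper's body (75 mm by 190 mm) begins 51 mm behind the grasp point.
Start: joints at [-1.45, 0.527, 1.433, -0, 1.181, -0.178], TCP at [0.184, -0.597, 0.245] pointing down, gripper open.
Joint ranges: [-3.08, 3.08], [-0.75, 2.2], [0.22, 2.44], [-1.43, 4.57], [0, 2.65], [-2.85, 2.85]. Speed limits (rad/s): [2.79, 2.79, 3.14, 3.14, 3.14, 3.14].

### API

Orientations are given as a unit quaternion [x, y, z, w].
In Python, from rig import robot, cams gives the robot as it stands.
- The arm moves only by the tool carry_out, never from a script. Its argument "steps" is a list of rows, each a list of 3 entries, a list of its own where there are three numbers: the shift along the world's x, y, z in cm, then the turn about the world's z in degrees, then the closure, from 0 (fully open) to 1 (shut). In form: [[[dx, dy, dz], spin, fingers], ...]. A call has 1 to 10 rows; each row shifts and turns the pose as measured when the row begins; what a row does not reach is not made up. A row lasts 1/10 s, in which the tool goes at most 50 mm and 8.59 degrees, less where a joint would pass 70% of its speed; a pose out of reach is approached as far as the arm can. A call with a gripper value outside its range is refused whole. The fingers move at their own pace and stop on an object; "squeeze" is the grip in N (left out, the last holds). Time passes only in rows, so rows that do not move let the fingers close. It gives the time, the measured TCP pose, the force and the opening at its end, in the units of the state.
- robot.get_obs(): the state, without advancing time (a new reading comes with each control period).
- cams.camera(name): name is "scene" or "side" or "wrist"; returns a dict with "pixels" (400x640x3 uint8, red, green, blue), "fx", "fy", "cx", "cy" (pixels), "eye" and "rotation" of the camera in the world. Camera axes: x right, y up, looking along -z (the intrinsics and any distortion apply to the point x, -y, -z); pixel columns grow to the right and rows downward; lengths in m; the calibration is good to about 2 mm. A picture is of the moment at which its call begins. There is no depth.
- robot.hand_in(): hands the job in, once; it reports no verdict.
The state is a dict: "time": time; "q": joint angles; "joint_velocities": joint speeds; "joint_torque": joint torques, N m; "position": TCP position; "tool_rot": TCP orientation; "ft_force": force on the tool from outside, world axes, zero at the start; "moment": the same for the moment, N m; "grip_width": finger opening in m.
Only numpy, scipy, OpenCV 4.12 (cv2) and the standard library are available. Lean on these libraries where they do the work, as an engineer would, in place of code of your own. Each camera call takes 0.05 s, during which the arm holds its last target. There are 200 camera calls.

### The job

The carrier with the black forming block is locked in the bench dock by a leaning, sprung plunger. Pull the plunger's T-shaped knob out along its own line and twist it about a quarter turn so that it stays latched open when you let go; then slide the carrier out of the dock by its bar handle and set it down, without dropping it, flat and lengthwise on the pale rest board with its whole length on the board. Leave the plunger latched open, let go, and do not disturb the jar, the pot-shaped mould or the tin nearby.

Things in the scene. Friction and masses are not known exactly. Their poses are not given: they have to be found in the camera images.
- dock: Fixed dock: dark base plate 74 x 176 x 6 mm (y +42 to -134), aluminium bridge over it (x +-36, y +-26, top z 34 mm). Origin: on the table under the bridge's centre; z up, x away from the robot, y along the guide to the left; the carrier slides out the other way, along -y (to the right). A round barrel leans from the bridge to the dock's +y side, 30 degrees from vertical. Position and yaw vary.
- tunnel_mouth (a point): Mouth of the tunnel under the bridge where the tongue comes out: dock x 0, y -26, z 6 mm (floor of the tunnel). Tunnel 43 mm wide, 16 mm high; a stop closes its other end (dock y +35 mm).
- collar_top (a point): Centre of the top of the square slotted steel collar, 27 x 27 mm, at the barrel's outer end, 27 mm inward along the plunger's axis from the home grip point of the knob. Its slot, 6 mm wide and 12 deep, runs in the lean direction.
- knob_grip (a point): Grip point in the black T-knob, on the plunger's axis, 9 mm below its outer face; home at dock x 0, y 42, z 88 mm. Knob: bar 40 long, 12 thick, 25 mm high along the axis. Axes turn with the knob: z outward along the plunger, the way to pull, 30 degrees from vertical leaning to dock +y; y along the bar; x across its 12 mm (squeeze along x). Home: the bar lies in the lean direction.
- lock_pull (a joint): Pull of the plunger along its axis (m): 0 home, pin in the carrier; 0.015 end stop. Spring pushes home with 7 N at 0, 12 N at the stop. A cross pin sits in the collar's slot: the knob can turn only when pulled 0.0125 or more. Turned off the slot and let go, the cross pin rests on the collar, joint about 0.012: latched open, carrier free.
- lock_knob (a joint): Turn of the T-knob about the plunger's axis (rad): 0 in line with the slot, positive counter-clockwise looking at its outer face; turns either way to stops at +-1.45. Holds latched from about 0.5 rad on either side; below 0.25 the cross pin may drop back into the slot.
- carrier: Loose carrier, 0.26 to 0.44 kg, 160 mm long: steel tongue 40 wide, 12 thick, y +30 to -60 mm, then black graphite block 60 x 70 x 32 mm, y -60 to -130; undersides flush. Origin: underside, near the pin slot in the tongue; z up, y from block to tongue. Locked: origin 6 mm above the dock's, axes along the dock's. Free to lift once slid more than 56 mm (65 to 80 is good) along -y.
- carrier_grip (a point): Grip point of the steel bar handle upright on the block: 12 mm thick along carrier x (squeeze along x), 32 mm long along y, from z 37 to 81 mm above the carrier's underside; this point is at carrier y -85, z 68 mm, nearly above the centre of mass. Axes as the carrier's.
- tongue_end (a point): Middle of the tongue's end, at the underside (carrier y +30 mm).
- block_end (a point): Middle of the block's far end, at the underside (carrier y -130 mm).
- rest_board: Fixed pale board 100 (x) x 200 (y) x 14 mm lying on the table beyond the dock, with a lower dark strip at each short end. Origin: underside, centre; z up, y along its length (roughly left-right). Top at z 14 mm. The carrier may lie either way round. Position and yaw vary.
- mould: Bystander: brown pot-shaped mould, 65 mm wide, 72 mm high, standing on the table. Origin: underside, centre.
- wax: Bystander: flat round yellow tin, 66 mm wide, 26 mm high. Origin: underside, centre.
- jar: Bystander: small jar, 51 mm wide, 62 mm high, behind the rest board. Origin: underside, centre.

How it is judged:
By the outcome, as a careful person would: the job done as asked, in the order asked, and still so for the second after the job is handed in, with the robot touching nothing.
It also fails if it takes over 58 s, if anything falls off the work surface, if the arm or the gripper's body presses on something with over 40 N, if the wrist force passes 120 N, or if a joint passes its speed limit or range.

## Working session

There is one attempt and no reset: what is moved stays moved. The work goes in short steps, Python scripts to look and compute and a tool call to move; the robot and the scene stay as the last step left them, time stands still between calls to the robot, and variables do not carry over. Pictures are saved under pics/ and viewed, about 8 in all and at most 12, crops included, and the job is handed in when it is done.

Besides the shell and the picture viewer there is one more tool, called after "Request:" as name(argument=value, ...), one argument or row to a line, values as JSON. carry_out: Moves the arm, as the interface text tells. Its arguments: {"type":"object","properties":{"steps":{"type":"array"},"squeeze":{"type":"number"}},"required":["steps"]}

```bash
ls; mkdir -p pics
python3 - <<'E'
from rig import robot,cams
import cv2,numpy as np
o=robot.get_obs();print(o,robot.tip_extent)
for n in ("scene","side","wrist"):
    c=cams.camera(n);cv2.imwrite(f"pics/{n}0.png",c["pixels"][:,:,::-1])
    print(n,{k:v for k,v in c.items() if k!="pixels"})
E
```

```text
pics
{'time': 0.0, 'q': array([-1.45049825e+00,  5.28486210e-01,  1.43387084e+00, -3.66401839e-05,
        1.18138961e+00, -1.78511959e-01]), 'joint_velocities': array([-0.00117684,  0.00154616, -0.00048079,  0.00137189, -0.00160824,
        0.00057727]), 'joint_torque': array([ 3.62959790e-04, -4.40043640e+01, -1.76593351e+01,  6.32353686e-02,
        5.83069073e-02, -1.73220487e-04]), 'position': array([ 0.1839194 , -0.5966246 ,  0.24356927]), 'tool_rot': array([ 8.04485864e-01, -5.93970820e-01, -7.51390095e-04, -7.71768699e-04]), 'ft_force': array([ 0.52431471, -0.09307976,  0.066541  ]), 'moment': array([ 0.01358287,  0.00453425, -0.00164395]), 'grip_width': 0.08725036326118046} 0.022
scene {'fx': 374.03303114846676, 'fy': 374.03303114846676, 'cx': 323.98341595686065, 'cy': 201.83580467511604, 'eye': array([-0.23151735,  0.63511896,  0.62700574]), 'rotation': array([-0.25193344,  0.42517077,  0.75706715, -0.42732738])}
side {'fx': 392.43332958094123, 'fy': 392.43332958094123, 'cx': 321.5968334593758, 'cy': 202.09540580835233, 'eye': array([0.46463617, 0.88632891, 0.62805174]), 'rotation': array([-0.03026873,  0.43935067,  0.89685468, -0.04130962])}
wrist {'fx': 326.66028532392505, 'fy': 326.66028532392505, 'cx': 325.3867947485091, 'cy': 205.11424519306902, 'eye': array([ 0.2527036 , -0.57547766,  0.38393459]), 'rotation': array([-0.10766856,  0.07977667, -0.58874249,  0.79713578])}
```

View pics/scene0.png

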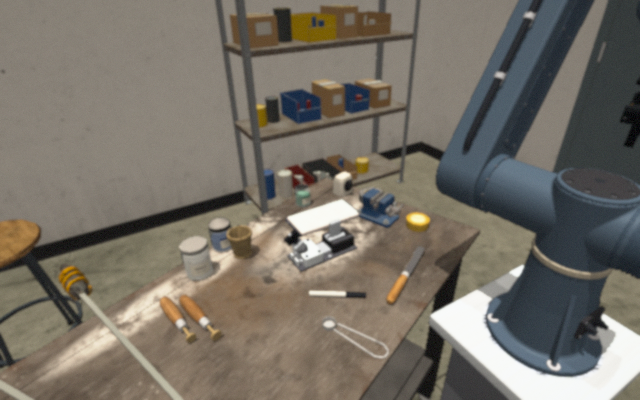

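View pics/side0.png

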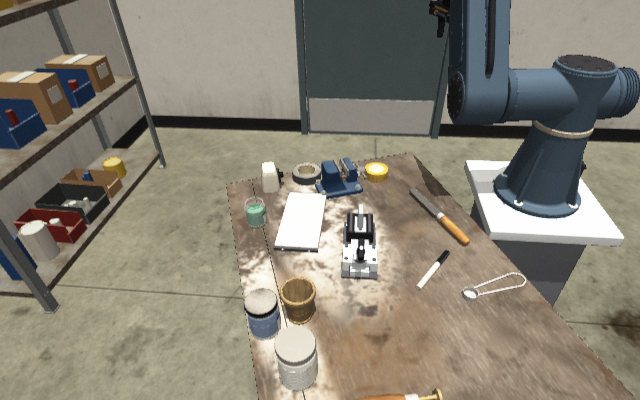

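The scene view shows the dock around (320,245) and the board at (322,217). The side view shows the dock at (360,245), board at (302,220), mould at (298,300), jar at (256,213) and tin at (376,172). I'll enlarge the side view.

```bash
cat > h.py <<'E'
from rig import robot,cams
import cv2,numpy as np
from scipy.spatial.transform import Rotation as R
def snap(n,f,box=None,s=4):
    c=cams.camera(n);p=c["pixels"][:,:,::-1]
    if box: x0,y0,x1,y1=box;p=cv2.resize(p[y0:y1,x0:x1],None,fx=s,fy=s,interpolation=cv2.INTER_CUBIC)
    cv2.imwrite(f"pics/{f}.png",p);c.pop("pixels");np.save(f"pics/{f}.npy",c,allow_pickle=True);return c
def load(f): return np.load(f"pics/{f}.npy",allow_pickle=True).item()
def ray(c,u,v):
    return R.from_quat(c["rotation"]).apply([(u-c["cx"])/c["fx"],-(v-c["cy"])/c["fy"],-1])
def atz(c,u,v,z):
    d=ray(c,u,v);return c["eye"]+d*(z-c["eye"][2])/d[2]
def proj(c,P):
    q=R.from_quat(c["rotation"]).inv().apply(np.atleast_2d(P)-c["eye"])
    return np.c_[c["cx"]-c["fx"]*q[:,0]/q[:,2],c["cy"]+c["fy"]*q[:,1]/q[:,2]]
E
python3 - <<'E'
from h import *
snap("side","s1",(230,180,430,330))
snap("scene","c1",(260,180,380,270),6)
E
```

```text
(no output)
```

View pics/s1.png

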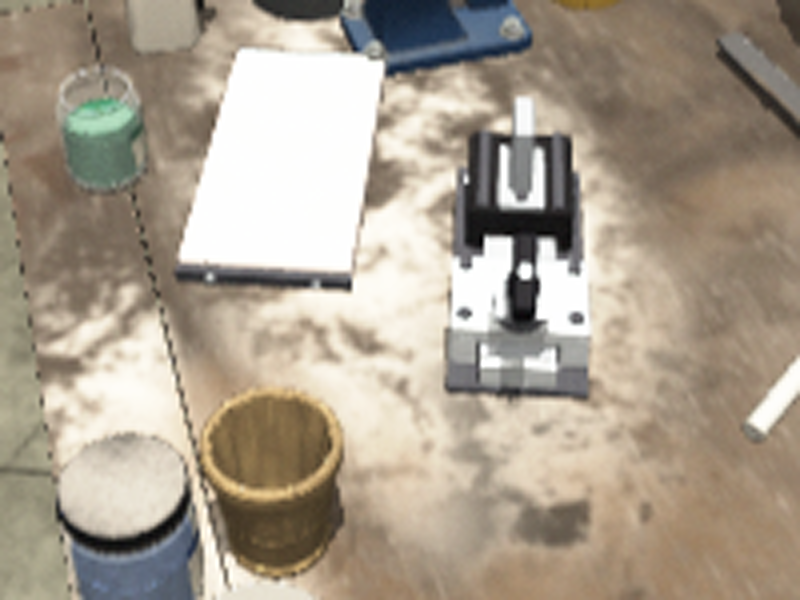

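Run:
```python
from h import *
c=load("s1")
f=lambda n,u,v,z:print(n,atz(c,230+u/4,180+v/4,z).round(4))
f("plateNL",447,391,0);f("plateNR",588,393,0)
f("bridgeNL",447,330,.034);f("bridgeNR",588,330,.034)
f("bridgeFL",456,240,.034);f("bridgeFR",582,240,.034)
for u,v in((240,50),(384,55),(353,276),(180,266)):f("board",u,v,.014)
f("handletop far",523,98,.087)
f("jar",105,180,.0);f("mouldtop",272,445,.072);f("mouldbase",275,560,0)
```

```text
plateNL [0.4895 0.3341 0.    ]
plateNR [0.4163 0.3292 0.    ]
bridgeNL [0.4907 0.323  0.034 ]
bridgeNR [0.4185 0.3169 0.034 ]
bridgeFL [0.4898 0.2554 0.034 ]
bridgeFR [0.4211 0.2497 0.034 ]
board [0.6431 0.0635 0.014 ]
board [0.5476 0.0617 0.014 ]
board [0.5458 0.2677 0.014 ]
board [0.6431 0.2678 0.014 ]
handletop far [0.4568 0.1939 0.087 ]
jar [0.7076 0.1836 0.    ]
mouldtop [0.5628 0.4356 0.072 ]
mouldbase [0.564 0.445 0.   ]
```

View pics/c1.png

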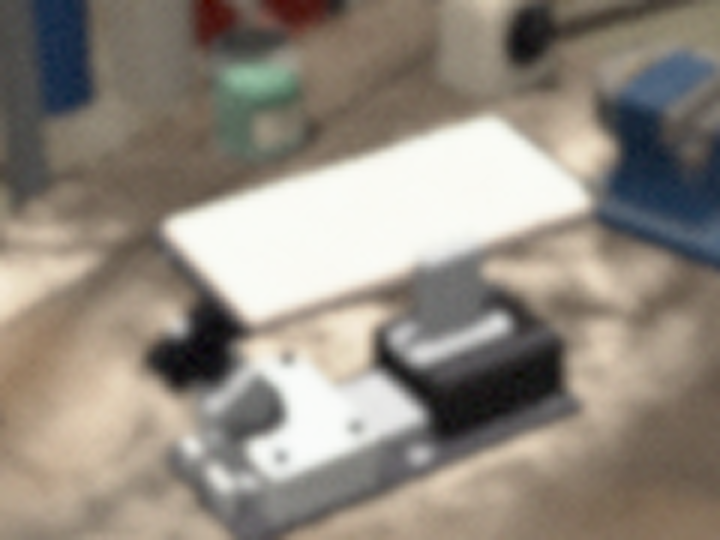

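The dock is at about (0.455,0.29) with yaw around 3–4°, and the board is centred near (0.595,0.165). The sizes check out. I'll move above the dock for a wrist view.

Request:
carry_out(
  steps=[
    [[3, 3.8, 0], 4, 0],
    [[3, 3.8, 0], 4, 0],
    [[3, 3.8, 0], 4, 0],
    [[3, 3.8, 0], 4, 0],
    [[3, 3.8, 0], 4, 0],
    [[3, 3.8, 0], 4, 0],
    [[3, 3.8, 0], 4, 0],
    [[3, 3.8, 0], 4, 0],
    [[3, 3.8, 0], 4, 0],
    [[3, 3.8, 0], 4, 0],
  ],
  squeeze=60,
)

```text
time: 1.25
position: [0.4874, -0.2105, 0.2439]
tool_rot: [0.961, -0.276, 0.003, 0.002]
ft_force: [0.7, -0.1, -0.4]
grip_width: 0.0866
```

Request:
carry_out(
  steps=[
    [[-0.2, 4.2, 0], 4, 0],
    [[-0.2, 4.2, 0], 4, 0],
    [[-0.2, 4.2, 0], 4, 0],
    [[-0.2, 4.2, 0], 4, 0],
    [[-0.2, 4.2, 0], 4, 0],
    [[-0.2, 4.2, 0], 4, 0],
    [[-0.2, 4.2, 0], 4, 0],
    [[-0.2, 4.2, 0], 4, 0],
    [[-0.2, 4.2, 0], 4, 0],
    [[0, 0, 0], 0, 0],
  ],
)

```text
time: 2.25
position: [0.472, 0.1866, 0.2452]
tool_rot: [0.999, 0.052, 0.008, -0.001]
ft_force: [-0.1, -0.2, -0.3]
grip_width: 0.0872
```

Run:
```python
from h import *
c=snap("wrist","w1",(60,0,640,400),1.375)
D=np.array([.4557,.2898,0]);print(c["eye"])
print(proj(c,[D,D+[0,0,.088],[.595,.165,.014]]))
```

```text
[0.46149051 0.25852862 0.38542893]
[[317.23106641  85.19774883]
 [316.49458518  76.17196432]
 [423.65461993 207.98687509]]
```

View pics/w1.png

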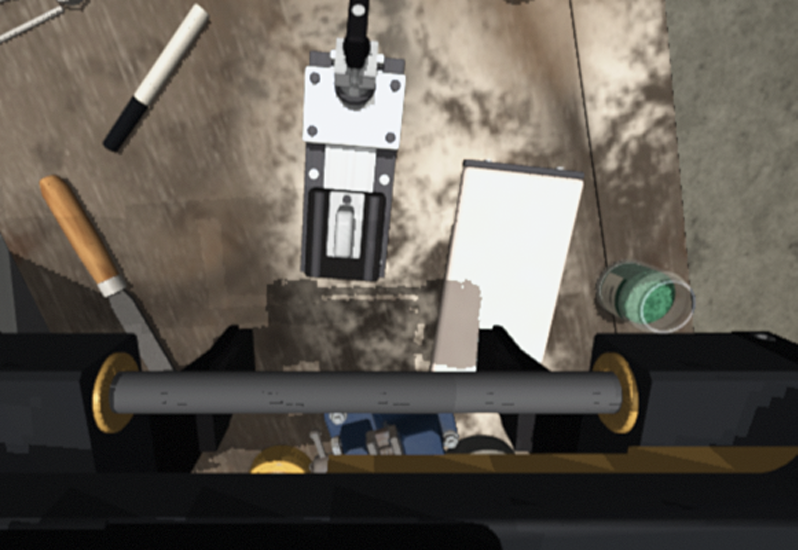

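Run:
```python
from h import *
c=load("w1")
f=lambda n,u,v,z:print(n,atz(c,60+u/1.375,v/1.375,z).round(4))
for p in((303,143),(400,149),(405,72),(314,77),(395,82),(312,131),(391,138)):f("bridge",*p,.034)
for p in((303,272),(383,279)):f("blockend",*p,.006)
f("knobtop",358,10,.094)
for p in((465,166),(582,181),(540,368)):f("board",*p,.014)
from scipy.spatial.transform import Rotation as R
print(R.from_quat(robot.get_obs()["tool_rot"]).as_matrix().round(3))
```

```text
bridge [0.4204 0.265  0.034 ]
bridge [0.493  0.2682 0.034 ]
bridge [0.49   0.3214 0.034 ]
bridge [0.4252 0.3111 0.034 ]
bridge [0.4836 0.314  0.034 ]
bridge [0.4264 0.2742 0.034 ]
bridge [0.4853 0.2754 0.034 ]
blockend [0.4242 0.1585 0.006 ]
blockend [0.4942 0.1591 0.006 ]
knobtop [0.454  0.3404 0.094 ]
board [0.5484 0.2612 0.014 ]
board [0.6455 0.2593 0.014 ]
board [0.6458 0.0918 0.014 ]
[[ 0.995  0.102  0.016]
 [ 0.102 -0.995  0.001]
 [ 0.016  0.001 -1.   ]]
```

The knob's home grip point comes out at about (0.454,0.3345,0.088), dock yaw about 2.3°. The board matches between the two cameras. I'll go above the knob.

Request:
carry_out(
  steps=[
    [[-0.45, 3.7, 0], -0.9, 0],
    [[-0.45, 3.7, 0], -0.9, 0],
    [[-0.45, 3.7, 0], -0.9, 0.3],
    [[-0.45, 3.7, 0], -0.9, 0.3],
    [[0, 0, -3], 0, 0.4],
    [[0, 0, -3], 0, 0.4],
    [[0, 0, -3], 0, 0.4],
    [[0, 0, 0], 0, 0.4],
  ],
)

```text
time: 3.1
position: [0.4596, 0.3292, 0.1541]
tool_rot: [1.0, 0.011, 0.012, 0.001]
ft_force: [-0.9, -0.5, -0.3]
grip_width: 0.054
```

Run:
```python
from h import *
o=robot.get_obs();print(o["position"],o["grip_width"],o["q"].round(2));print(R.from_quat(o["tool_rot"]).as_matrix().round(3))
c=snap("side","s2",(290,170,440,280),5)
g=np.array([.4538,.3345,.088]);print((proj(c,[g,o["position"]])-[290,170])*5)
```

```text
[0.45958544 0.32918264 0.15405876] 0.05400299316581764 [ 0.43  0.56  1.68 -0.02  0.88  0.42]
[[ 1.     0.021  0.023]
 [ 0.021 -1.    -0.003]
 [ 0.023  0.003 -1.   ]]
[[353.57017502 393.32550015]
 [345.89135965 254.38248842]]
```

View pics/s2.png

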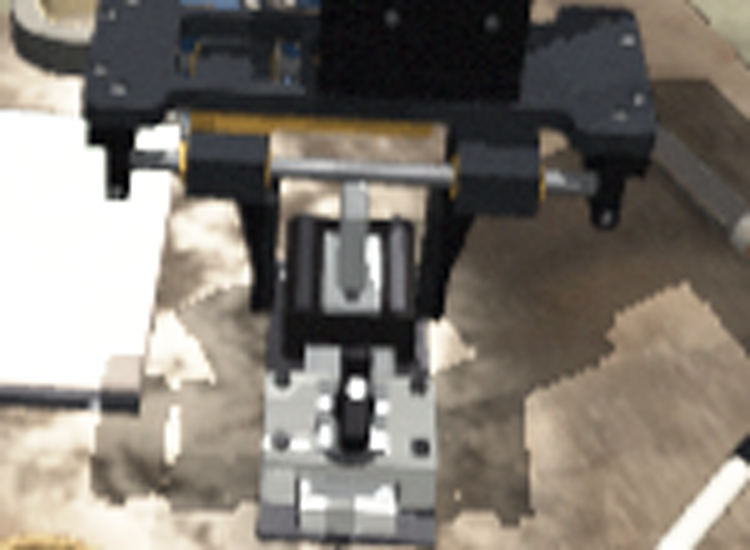

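The knob's centre line is at about (354,400) in the crop, against (353.6,393) predicted. Descending to it.

Request:
carry_out(
  steps=[
    [[-0.6, 0.5, -1.2], 1, 0.4],
    [[0, 0, -1.5], 0, 0.4],
    [[0, 0, -1.5], 0, 0.4],
    [[0, 0, 0], 0, 0.4],
  ],
)

```text
time: 3.55
position: [0.4589, 0.3348, 0.1174]
tool_rot: [1.0, 0.018, 0.018, -0.002]
ft_force: [-0.9, -0.4, -0.6]
grip_width: 0.0525
```

Request:
carry_out(
  steps=[
    [[-0.5, 0, -1], 0.3, 0.4],
    [[-0.2, 0, -1], 0, 0.4],
    [[0, 0, -0.6], 0, 0.4],
    [[0, 0, 0], 0, 0.4],
  ],
)

```text
time: 3.95
position: [0.4528, 0.3355, 0.0925]
tool_rot: [1.0, 0.021, 0.021, -0.003]
ft_force: [0.2, 0.6, -0.3]
grip_width: 0.0521
```

Request:
carry_out(
  steps=[
    [[0, 0, 0], 0, 1],
    [[0, 0, 0], 0, 1],
    [[0, 0, 0], 0, 1],
    [[0, 0, 0], 0, 1],
    [[0, 0, 0], 0, 1],
  ],
  squeeze=45,
)

```text
time: 4.45
position: [0.4537, 0.336, 0.0933]
tool_rot: [1.0, 0.021, 0.022, -0.003]
ft_force: [-0.3, -0.0, -0.2]
grip_width: 0.0202
```

Request:
carry_out(
  steps=[
    [[0, 0, 0], 0, 1],
    [[0, 0, 0], 0, 1],
    [[0, 0, 0], 0, 1],
  ],
)

```text
time: 4.75
position: [0.4532, 0.336, 0.0934]
tool_rot: [1.0, 0.021, 0.021, -0.003]
ft_force: [1.3, -0.4, -0.4]
grip_width: 0.0129
```

Request:
carry_out(
  steps=[
    [[0, 0.2, 0.35], 0, 1],
    [[0, 0.2, 0.35], 0, 1],
    [[0, 0.2, 0.35], 0, 1],
    [[0, 0.15, 0.3], 0, 1],
  ],
)

```text
time: 5.15
position: [0.4527, 0.3412, 0.1035]
tool_rot: [1.0, 0.02, 0.019, -0.001]
ft_force: [4.3, -1.4, -12.5]
grip_width: 0.0123
```

Request:
carry_out(
  steps=[
    [[0.0, 0.15, 0.25], 0, 1],
    [[0, 0.15, 0.2], 0, 1],
    [[0, 0.1, 0.15], 0, 1],
  ],
)

```text
time: 5.45
position: [0.4522, 0.3432, 0.1074]
tool_rot: [1.0, 0.021, 0.018, 0.002]
ft_force: [7.6, -5.3, -24.2]
grip_width: 0.0124
```

At the end stop: 15.7 mm of pull, and the force climbed past the spring's. Now the twist.

Request:
carry_out(
  steps=[
    [[0.05, 0, 0], 5, 1],
    [[0.05, 0, 0], 5, 1],
    [[0, 0, 0], 5, 1],
    [[0, 0, 0], 5, 1],
  ],
)

```text
time: 5.85
position: [0.4491, 0.3411, 0.1045]
tool_rot: [0.98, 0.197, 0.011, 0.001]
ft_force: [6.9, -3.0, -12.2]
grip_width: 0.0158
```

Request:
carry_out(
  steps=[
    [[0.15, 0.12, 0.2], 3, 1],
    [[0.15, 0.1, 0.15], 4, 1],
    [[0.1, 0.05, 0.1], 5, 1],
    [[0.1, 0.05, 0.1], 5, 1],
  ],
  squeeze=55,
)

```text
time: 6.25
position: [0.4483, 0.3412, 0.107]
tool_rot: [0.94, 0.34, 0.001, 0.0]
ft_force: [6.2, -3.3, -13.1]
grip_width: 0.0176
```

Request:
carry_out(
  steps=[
    [[0.15, 0.05, 0.1], 5, 1],
    [[0.1, 0.05, 0.1], 5, 1],
    [[0.1, 0.05, 0.1], 5, 1],
    [[0.1, 0.05, 0.1], 5, 1],
  ],
)

```text
time: 6.65
position: [0.4484, 0.3394, 0.1085]
tool_rot: [0.865, 0.502, -0.008, 0.002]
ft_force: [4.2, -1.2, -13.3]
grip_width: 0.02
```

Run:
```python
from h import *
o=robot.get_obs();print(o["position"],o["ft_force"],o["grip_width"],o["q"].round(2))
c=snap("side","s3",(310,180,410,260),7)
```

```text
[0.44836774 0.33935008 0.10847646] [  4.24039234  -1.22013901 -13.32579266] 0.02003018279617067 [ 0.45  0.64  1.69 -0.01  0.82 -0.6 ]
```

View pics/s3.png

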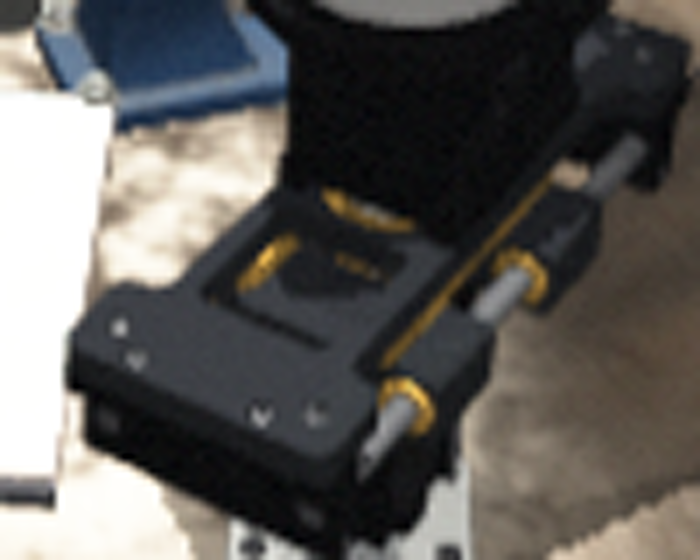

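The gripper hides the knob. Tool yaw is 60°, so I'll turn a bit further, lower gently onto the latch and open.

Request:
carry_out(
  steps=[
    [[0.1, 0.05, 0.1], 6, 1],
    [[0.1, 0.05, 0.1], 6, 1],
    [[0.05, 0.0, 0.05], 4, 1],
    [[0, -0.1, -0.15], 0, 1],
    [[0, -0.05, -0.1], 0, 1],
  ],
)

```text
time: 7.2
position: [0.4483, 0.3382, 0.1082]
tool_rot: [0.785, 0.62, -0.011, 0.003]
ft_force: [1.2, 1.6, -2.8]
grip_width: 0.0207
```

Request:
carry_out(
  steps=[
    [[0, 0, 0], 0, 0.7],
    [[0, 0, 0], 0, 0.6],
    [[0, 0, 0], 0, 0.5],
    [[0, 0, 0], 0, 0.4],
    [[0, 0, 1.5], 0, 0.4],
    [[0, 0, 3], 0, 0.4],
    [[0, -2, 4], -4, 0.4],
    [[0, -4, 3], -8, 0.4],
    [[0, -4, 0], -8, 0.4],
    [[0, -4, 0], -8, 0.4],
  ],
)

```text
time: 8.2
position: [0.45, 0.2016, 0.234]
tool_rot: [0.914, 0.406, -0.002, 0.001]
ft_force: [0.8, -0.5, -0.8]
grip_width: 0.0523
```

Run:
```python
from h import *
o=robot.get_obs();print(o["position"],o["ft_force"],o["grip_width"],o["q"].round(2))
c=snap("side","s4",(310,180,410,260),7)
```

```text
[0.45004199 0.20164286 0.23399194] [ 0.79094423 -0.45909811 -0.82528461] 0.052309438850430524 [ 0.2   0.37  1.77 -0.    1.01 -0.64]
```

View pics/s4.png

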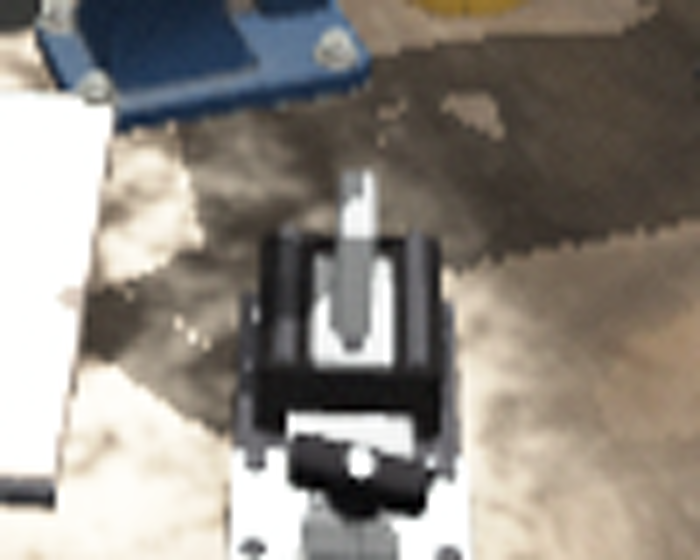

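The knob is out and turned about 75° (bar at (360,465) in the crop, nearly crosswise), and it stayed latched after release. Next I'll grasp the handle, at about (0.458,0.207).

Request:
carry_out(
  steps=[
    [[0.3, 0.2, 0], -8, 0.4],
    [[0.3, 0.2, 0], -8, 0.4],
    [[0.3, 0.2, 0], -8, 0.4],
    [[0.1, 0.1, -2], -8, 0.4],
    [[0, 0, -3], -8, 0.4],
    [[0, 0, -3], -5, 0.4],
    [[0, 0, -2], 0, 0.4],
    [[0, 0, 0], 0, 0.4],
  ],
)

```text
time: 9.05
position: [0.4627, 0.2021, 0.1376]
tool_rot: [1.0, 0.003, 0.002, 0.001]
ft_force: [-1.7, -0.3, 0.1]
grip_width: 0.0525
```

Request:
carry_out(
  steps=[
    [[-0.4, 0.5, -1.5], 2, 0.4],
    [[-0.3, 0.3, -1.5], 0.5, 0.4],
    [[0, 0.1, -1.5], 0, 0.4],
    [[0, 0, -1], 0, 0.4],
    [[0, 0, 0], 0, 0.4],
  ],
)

```text
time: 9.55
position: [0.4593, 0.2131, 0.0861]
tool_rot: [1.0, 0.027, 0.007, -0.001]
ft_force: [-1.0, -0.6, -0.8]
grip_width: 0.0523
```

Request:
carry_out(
  steps=[
    [[0, -0.3, -0.5], -0.5, 0.4],
    [[0, -0.2, -0.3], -0.5, 0.4],
    [[0, 0, 0], 0, 1],
    [[0, 0, 0], 0, 1],
    [[0, 0, 0], 0, 1],
    [[0, 0, 0], 0, 1],
    [[0, 0, 0], 0, 1],
    [[0, 0, 0], 0, 1],
    [[0, 0, 0], 0, 1],
    [[0, 0, 0], 0, 1],
  ],
  squeeze=50,
)

```text
time: 10.55
position: [0.4596, 0.2076, 0.0806]
tool_rot: [1.0, 0.018, 0.008, -0.001]
ft_force: [-0.3, 0.5, 0.6]
grip_width: 0.0117
```

Request:
carry_out(
  steps=[
    [[0.02, -0.5, 0], 0, 1],
    [[0.03, -0.8, 0], 0, 1],
    [[0.03, -0.8, 0], 0, 1],
  ],
)

```text
time: 10.85
position: [0.4601, 0.1874, 0.0807]
tool_rot: [1.0, 0.018, 0.008, -0.002]
ft_force: [-1.8, 2.7, 0.8]
grip_width: 0.0117
```

Sliding freely.

Request:
carry_out(
  steps=[
    [[0.04, -1, 0], 0, 1],
    [[0.04, -1, 0], 0, 1],
    [[0.04, -1, 0], 0, 1],
    [[0.04, -1, 0], 0, 1],
    [[0.04, -1, 0], 0, 1],
    [[0, 0, 0], 0, 1],
  ],
)

```text
time: 11.45
position: [0.463, 0.1302, 0.0804]
tool_rot: [1.0, 0.016, 0.009, -0.001]
ft_force: [-0.6, 1.2, -0.3]
grip_width: 0.0116
```

Request:
carry_out(
  steps=[
    [[0, 0, 0.8], 0, 1],
    [[0, 0, 1.2], 0, 1],
    [[0, 0, 1.5], 0, 1],
    [[0, 0, 1.5], 0, 1],
    [[0.5, 0, 0.5], 0, 1],
    [[2, 0, 0], -0.5, 1],
    [[2.5, 0, 0], -0.5, 1],
    [[2.5, 0, 0], -0.5, 1],
    [[2.5, 0, 0], -0.3, 1],
    [[1.5, 0, 0], 0, 1],
  ],
)

```text
time: 12.45
position: [0.5778, 0.1295, 0.1365]
tool_rot: [1.0, 0.003, 0.005, 0.001]
ft_force: [1.5, -0.1, -3.4]
grip_width: 0.0114
```

Request:
carry_out(
  steps=[
    [[1, 0, -0.5], 0, 1],
    [[0.5, 0, -1], 0, 1],
    [[0, 0, -1], 0, 1],
    [[0, 0, 0], 0, 1],
  ],
)

```text
time: 12.85
position: [0.5938, 0.1294, 0.1073]
tool_rot: [1.0, 0.004, 0.004, 0.001]
ft_force: [-0.8, 0.6, -4.0]
grip_width: 0.0118
```

Run:
```python
from h import *
o=robot.get_obs();print(o["position"],o["ft_force"],o["moment"],R.from_quat(o["tool_rot"]).as_matrix().round(3))
c=snap("side","s5",(230,170,390,290),5)
```

```text
[0.59382067 0.12943423 0.10730122] [-0.79982816  0.59642483 -3.9612567 ] [-0.02453099 -0.00304132 -0.00885801] [[ 1.     0.007  0.007]
 [ 0.007 -1.    -0.003]
 [ 0.007  0.003 -1.   ]]
```

View pics/s5.png

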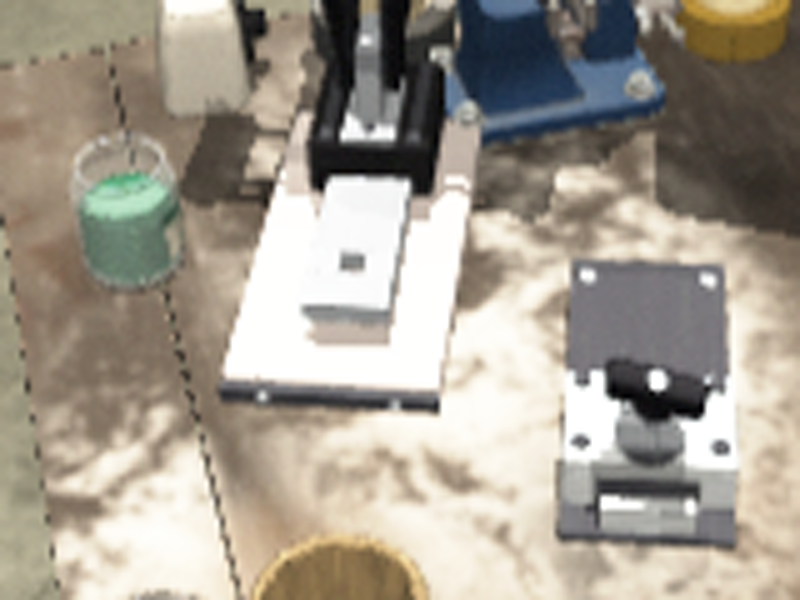

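The carrier hovers level over the board: tongue end at about (347,318), board near edge at about (330,395). The plunger is still latched. Lowering 19 mm slowly.

Request:
carry_out(
  steps=[
    [[0.05, 0, -0.6], 0, 1],
    [[0.05, 0, -0.5], 0, 1],
    [[0, 0, -0.3], 0, 1],
    [[0, 0, -0.2], 0, 1],
    [[0, 0, -0.1], 0, 1],
  ],
)

```text
time: 13.4
position: [0.5931, 0.1297, 0.0897]
tool_rot: [1.0, 0.004, 0.003, 0.001]
ft_force: [0.8, 0.2, -4.0]
grip_width: 0.0116
```

Request:
carry_out(
  steps=[
    [[0, 0, -0.1], 0, 1],
    [[0, 0, -0.1], 0, 1],
    [[0, 0, -0.1], 0, 1],
  ],
)

```text
time: 13.7
position: [0.5933, 0.1296, 0.0885]
tool_rot: [1.0, 0.004, 0.003, 0.001]
ft_force: [-3.2, -0.4, 6.0]
grip_width: 0.0116
```

Touchdown at z=0.0885, as predicted; the force went from −4 to +6 N. Releasing.

Request:
carry_out(
  steps=[
    [[0, 0, 0], 0, 0.8],
    [[0, 0, 0], 0, 0.6],
    [[0, 0, 0], 0, 0.5],
    [[0, 0, 0], 0, 0.4],
    [[0, 0, 0], 0, 0.4],
    [[0, 0, 1.5], 0, 0.4],
    [[0, 0, 3], 0, 0.4],
    [[0, 0, 4], 0, 0.4],
    [[0, 0, 4], 0, 0.4],
    [[-2, -4, 1], 0, 0.4],
  ],
)

```text
time: 14.7
position: [0.5765, 0.0922, 0.2307]
tool_rot: [1.0, 0.006, 0.007, 0.001]
ft_force: [0.9, -1.8, 1.1]
grip_width: 0.0522
```

Request:
carry_out(
  steps=[
    [[-1, -4.5, 0], 0, 0.4],
    [[-1, -4.5, 0], 0, 0.4],
    [[-1, -4.5, 0], 0, 0.4],
    [[0, 0, 0], 0, 0.4],
  ],
)

```text
time: 15.1
position: [0.546, -0.0494, 0.2399]
tool_rot: [1.0, 0.007, 0.014, 0.003]
ft_force: [0.1, 0.7, -0.0]
grip_width: 0.0522
```

Run:
```python
from h import *
print(robot.get_obs()["position"])
c=snap("side","s6",(230,170,390,290),5)
y=lambda d:np.array([.593,.1296+.085+d,.014])
print((proj(c,[y(.03),y(-.13)])-[230,170])*5)
```

```text
[ 0.54600385 -0.04938602  0.23990724]
[[343.49946979 353.16528653]
 [388.71924357 140.94555163]]
```

View pics/s6.png

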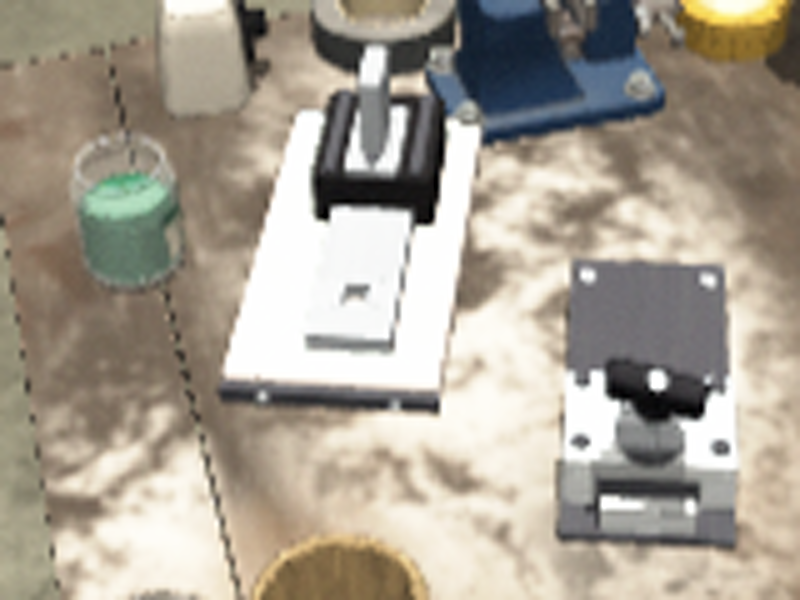

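The carrier lies flat and centred. Its tongue end is at v≈350 (353 predicted) and the board edge at v≈387. The block end is predicted at v≈141 and the far board edge at v≈112, so both ends have roughly 20 mm of margin. The plunger is still latched, and the jar, mould and tin look unmoved.

```bash
python3 -c "
from rig import robot
print(robot.hand_in())"
```

```text
the job is handed in; nothing more can be done
None
```

The job is done and handed in after about 15 s of the 58 s robot time. I pulled the plunger to its stop, twisted the knob about 75° and let go, and it stayed latched. I then slid the carrier out about 77 mm by its handle and set it down on the rest board.

**Last checks:**
- **Carrier:** the final picture shows it flat and lengthwise on the board, near the middle, with about 2 cm to spare at each end. The far-end margin is predicted from the arm's pose rather than seen, because the block hides that edge. Touchdown came at the predicted height.
- **Plunger and gripper:** the knob is still turned crosswise and latched open. The gripper is clear of everything.
- **Bystanders:** the jar and tin show no change. The mould is only partly in the last picture, and the arm went nowhere near it after the knob.

**Disagreements:** the two cameras differed by about 3 to 7 mm on the position of the dock and of the board's end, well inside the board margin. No check failed.

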